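# Slide the tag carrier under the marking head and clamp it

## Task

Pick up the tag carrier by its orange tab, set it on the bed of the marking station and slide it nose first between the rails and under the green head until you feel it press on the hidden sprung stop; keep up a light push there for a moment, never jamming it or driving the stop solid. Let go of the carrier, then push the red plunger fully down so that it clamps the carrier in place, and leave everything else on the bench alone.

Things in the scene. Friction and masses are not known exactly. Their poses are not given: they have to be found in the camera images.
- carrier_center (a point): Low aluminium carrier plate, 125 x 60 x 8 mm, about 0.2 kg, with a brass blank tag on it and an orange grip tab at its tail, lying loose on the bench at the start. The point is the plate's centre, 4 mm above its underside. x runs from the tail (-62.5 mm) to the plain nose (+62.5 mm), y across, z up.
- carrier_tab (a point): Centre of the carrier's orange grip tab: an upright block 12 mm along x, 24 mm along y, 30 mm high, on the plate's top (it spans 8 to 38 mm above the plate's underside), 54.5 mm behind the plate's centre. The point is 23 mm above the underside. Axes as carrier_center.
- bed: Fixed steel bed, 12 mm high, 110 mm wide, x = -270 to +60 mm. Origin at bench height below the middle of the gantry. The carrier is pushed nose first along its +x; z up. Guide rails, 7 mm above the bed, 63 mm apart (1.5 mm play each side of the plate), run from x = -85 to +45 mm; from -126 to -85 mm they flare, open to about 90 mm. From -270 to -126 mm the bed is plain and open.
- gantry: Fixed green marking head bridging the bed, origin and axes as the bed. It spans x = -45 to +45, y = -70 to +70 mm, top 90 mm above the bench (black cover to 102 mm). The tunnel's roof is 12 mm above the bed: the plate passes with 4 mm headroom, the tab stays outside. Sliding the carrier freely takes only 1 to 3 N.
- tunnel (a point): Middle of the tunnel under the head, 18 mm above the bench, axes as the gantry. Out of sight in it is a spring-loaded rubber stop, set differently each time: the carrier's nose meets it somewhere from x = +2 to +22 mm of this point. It yields at 2.5 N per mm for 6.5 mm, then is solid; when let go it pushes the plate back a few mm.
- plunger_top (a point): Centre of the top face of the red clamp plunger on the gantry: a round cap of 34 mm diameter at gantry x = -20, y = 0 mm, its top 124 mm above the bench when up. Pressed straight down it travels 10 mm against about 6 N of friction, plus up to 4 N where its sprung foot meets the plate below (after about 6 mm), and stays where it is left.
- plunger (a joint): Travel of the clamp plunger in m: 0 is up (the start), 0.010 is fully down.
- oil_mid (a point): Bystander: amber oil bottle, dia 44 x 130 mm; the point is on its axis. To be left alone.
- wrench_mid (a point): Bystander: steel wrench lying flat; the point is about its middle. To be left alone.
- driver_mid (a point): Bystander: screwdriver with blue handle, lying; the point is about its middle. To be left alone.
- rotor_mid (a point): Bystander: steel brake-disc ring, dia 140 x 10 mm, lying flat; the point is on its axis. To be left alone.
- sprocket_mid (a point): Bystander: dark sprocket ring, dia 84 x 10 mm, lying flat; the point is on its axis. To be left alone.
- grease_mid (a point): Bystander: white jar with green lid, dia 60 x 60 mm; the point is on its axis. To be left alone.
- hub_mid (a point): Bystander: aluminium wheel hub standing on end, dia 52 x 85 mm; the point is on its axis. To be left alone.
Things that resemble listed ones, but are neither listed nor needed, are in the scene too. There is more than one size of the gantry; the one meant has the size given above.

How it is judged:
By the outcome, as a careful person would: the job done as asked, in the order asked, and still so for the second after the job is handed in, with the robot touching nothing.
It also fails if it takes over 72 s, if anything falls off the work surface, if the arm or the gripper's body presses on something with over 40 N, if the wrist force passes 120 N, or if a joint passes its speed limit or range.

## Robot

A 6-joint arm with a two-finger parallel gripper is mounted at the origin on the work surface. World frame = base frame: x ahead of the robot, y to its left, z up, the work surface at z = 0. Lengths are in mm, angles in rad, forces in N, time in s.
With the tool pointing down it reaches from about 325 to 775 mm from the base axis. Payload 5.5 kg.
Tool frame: the origin (TCP) lies midway between the tips of the shut fingers; the grasp point (between the pads) lies 19 mm behind it; z points along the fingers, y is the direction in which the jaws open and shut (so a half turn about z gives the same grasp; the last joint's range is limited). The gripper opens to 88 mm and grips with 3 to 60 N. Pads are 20 mm wide; open, the fingers measure 115 mm over their backs; the gripper's body (75 mm by 178 mm) begins 61 mm behind the grasp point.
Start: joints at [-1.285, 0.091, 1.231, -0, 1.82, -0.057], TCP at [201.675, -565.105, 222.631] pointing down, gripper open.
Joint ranges: [-2.87, 2.87], [-0.86, 2.18], [0.17, 2.46], [-1.51, 4.65], [0.06, 2.69], [-2.65, 2.65]. Speed limits (rad/s): [2.57, 2.57, 3.01, 3.14, 3.14, 3.14].

## Interface

Orientations are given as a unit quaternion [x, y, z, w].
In Python, from bench import bot gives the robot as it stands.
- The arm moves only by the shell command python3 -m handwheel 'ROWS' [FORCE]. ROWS is JSON, one flat list of numbers, 7 for each row, row after row: the shift along the tool's x, y, z in mm, then the turn, a rotation vector about the tool's x, y, z in degrees, then the opening, from -1 (shut) to 1 (fully open). In form: [x, y, z, wx, wy, wz, hand, x, y, z, wx, wy, wz, hand, ...]. A call has exactly 5 rows; each row is the pose to reach, as a shift and turn from the pose measured when the call began, along the tool's axes at that moment; what a row does not reach only later rows make up. A row lasts 1/12 s, in which the tool goes at most 41.7 mm and 7.16 degrees, less where a joint would pass 70% of its speed; a pose out of reach is approached as far as the arm can. A call with a gripper value outside its range is refused whole. The fingers move at their own pace and stop on an object; FORCE is the grip in N (left out, the last holds). Time passes only in rows, so rows that repeat a pose let the fingers close, or fill a call up. It gives the time, the measured TCP pose, the force and the opening at its end, in the units of the state.
- bot.read_state(): the state, without advancing time (a new reading comes with each control period).
- bot.get_image(name): name is "side" or "top"; returns a dict with "image" (384x512x3 uint8, red, green, blue), "intrinsics" (3x3 intrinsics, pixels), "k1" (the pictures are not rectified: a ray, as slopes to the right and down, at radius r is drawn at 1 + k1 r^2 times it, then the intrinsics apply), "R" (3x3) and "t" (3): a world point X has camera coordinates R X + t. Camera axes: x right, y down, z forward; pixel columns grow to the right and rows downward; lengths in mm; the calibration is good to about 2 mm. A picture is of the moment at which its call begins. There is no depth.
- bot.sign_off(): hands the job in, once; it reports no verdict.
The state is a dict: "time_s": time; "joint_positions": joint angles; "qd": joint speeds; "joint_torque": joint torques, N m; "position": TCP position; "tcp_rot": TCP orientation; "contact_force": force on the tool from outside, world axes, zero at the start; "moment": the same for the moment, N m; "width": finger opening in mm.
Only numpy, scipy, OpenCV 4.12 (cv2) and the standard library are available. Lean on these libraries where they do the work, as an engineer would, in place of code of your own. Each camera call takes 0.05 s, during which the arm holds its last target. There are 200 camera calls.

## Working session

There is one attempt and no reset: what is moved stays moved. The work goes in short steps, Python scripts to look and compute and a shell command to move; the robot and the scene stay as the last step left them, time stands still between calls to the robot, and variables do not carry over. Pictures are saved under pics/ and viewed, about 8 in all and at most 12, crops included, and the job is handed in when it is done.

```bash
ls; mkdir -p pics
cat > h.py <<'E'
import numpy as np, cv2
from bench import bot
def grab(n,f=None):
    d=bot.get_image(n)
    if f: cv2.imwrite(f,cv2.cvtColor(d['image'],cv2.COLOR_RGB2BGR))
    return d
E
python3 - <<'E'
from h import *
import pickle
for n in('side','top'):
    d=grab(n); pickle.dump(d,open(n+'.pkl','wb')); print(n,d['intrinsics'],d['k1'],d['R'],d['t'])
    cv2.imwrite(f'pics/{n}0.png',cv2.resize(cv2.cvtColor(d['image'],cv2.COLOR_RGB2BGR),(768,576),interpolation=cv2.INTER_CUBIC))
print(bot.read_state())
E
```

```text
pics
side [[496.11911162   0.         265.20736504]
 [  0.         496.11911162 189.52448856]
 [  0.           0.           1.        ]] -0.12626048026783931 [[-0.95858953 -0.28386483  0.02295349]
 [-0.1639948   0.48430684 -0.85939083]
 [ 0.2328343  -0.8275673  -0.51080382]] [ 504.61585252  189.07171057 1536.73432691]
top [[491.97460219   0.         243.77557742]
 [  0.         491.97460219 191.35879092]
 [  0.           0.           1.        ]] -0.19009778052500023 [[ 0.04221275 -0.99910707 -0.00177191]
 [-0.97278513 -0.04069609 -0.22810727]
 [ 0.22783148  0.01135272 -0.97363439]] [ -52.51587717  538.21762822 1346.72097793]
{'time_s': 0.1, 'joint_positions': array([-1.28473496e+00,  9.17842739e-02,  1.23172985e+00, -3.06294400e-05,
        1.81978584e+00, -5.67021208e-02]), 'qd': array([ 0.00118964, -0.00099195, -0.00169056, -0.00063383, -0.00149935,
       -0.0002976 ]), 'joint_torque': array([ 3.51262774e-03, -4.47858059e+01, -4.07569134e+01,  7.01508089e-02,
        2.84647144e-02, -1.03353041e-04]), 'position': array([ 201.57067633, -564.85968963,  221.63963053]), 'tcp_rot': array([ 9.85350342e-01,  1.70540243e-01, -1.12430577e-04, -8.46349331e-04]), 'contact_force': array([-0.7554154 , -0.97960816, -0.41745322]), 'moment': array([-0.01618181,  0.00655699, -0.04180732]), 'width': 87.6063813853041}
```

View pics/top0.png

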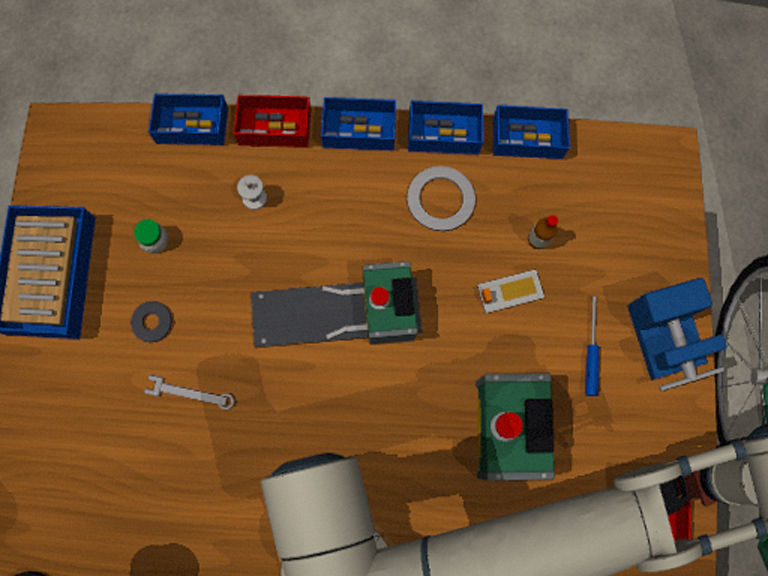

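View pics/side0.png

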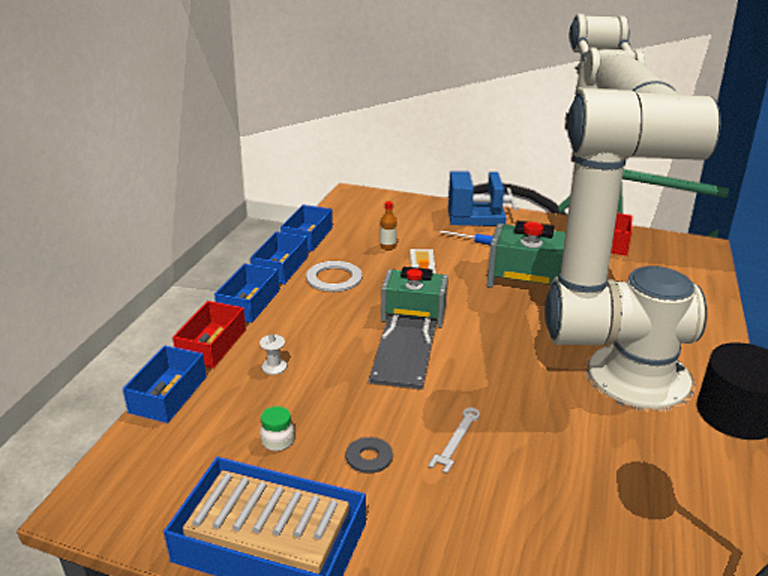

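Top view (768 px scale): the right-size station has its bed at (250–365, 285–345), its gantry at (390, 302) and its plunger at (380, 297). The carrier is at (510, 292) with its tab at (488, 296), nose to the right. The larger green head at (515, 427) is the decoy.

```bash
cat >> h.py <<'E'
def ray(d,px):
    u=cv2.undistortPoints(np.float64(px).reshape(-1,1,2),d['intrinsics'],np.array([d['k1'],0,0,0.])).reshape(-1,2)
    R=np.array(d['R']);t=np.array(d['t'])
    return -R.T@t, np.c_[u,np.ones(len(u))]@R
def onz(d,px,z):
    c,v=ray(d,px); return c+v*((z-c[2])/v[:,2])[:,None]
def tri(d1,p1,d2,p2):
    c1,v1=ray(d1,[p1]);c2,v2=ray(d2,[p2]);v1,v2=v1[0],v2[0]
    s=np.linalg.lstsq(np.c_[v1,-v2],c2-c1,rcond=None)[0]
    a,b=c1+s[0]*v1,c2+s[1]*v2
    return (a+b)/2,np.linalg.norm(a-b)
def blobs(d,lo,hi,box,minA=8):
    im=d['image'];hsv=cv2.cvtColor(im,cv2.COLOR_RGB2HSV)
    m=cv2.inRange(hsv,np.array(lo),np.array(hi)); x0,y0,x1,y1=box
    k=np.zeros_like(m);k[y0:y1,x0:x1]=m[y0:y1,x0:x1]
    cs=cv2.findContours(k,cv2.RETR_EXTERNAL,cv2.CHAIN_APPROX_NONE)[0]
    return sorted([c for c in cs if cv2.contourArea(c)>=minA],key=cv2.contourArea,reverse=True)
def cen(c):
    M=cv2.moments(c);return M['m10']/M['m00'],M['m01']/M['m00']
E
python3 - <<'E'
from h import *
import pickle
T=pickle.load(open('top.pkl','rb'));S=pickle.load(open('side.pkl','rb'))
np.set_printoptions(precision=1,suppress=True)
bt=blobs(T,(0,150,90),(6,255,255),(235,185,275,215));bs=blobs(S,(0,150,90),(6,255,255),(262,172,295,200))
for n,b in(('T',bt),('S',bs)):
    for c in b:print(n,'red',cen(c),cv2.boundingRect(c),cv2.contourArea(c))
print('plunger tri',tri(T,cen(bt[0]),S,cen(bs[0])),'z124',onz(T,[cen(bt[0])],124))
bed=blobs(T,(0,0,30),(180,90,110),(160,180,245,240),300)[0]
r=cv2.minAreaRect(bed);bx=cv2.boxPoints(r);print('bed',bx,onz(T,bx,12))
ap=cv2.approxPolyDP(bed,3,True).reshape(-1,2);print(ap,onz(T,ap,12))
tb=blobs(T,(5,150,150),(17,255,255),(315,175,370,212))
for c in tb: print('tab',cen(c),cv2.boundingRect(c),onz(T,[cen(c)],38))
br=blobs(T,(18,100,80),(30,255,255),(315,175,370,212))
for c in br: print('brass',cen(c),onz(T,[cen(c)],9))
ca=blobs(T,(0,0,130),(180,70,255),(312,172,370,214),100)
for c in ca:
    b=cv2.boxPoints(cv2.minAreaRect(c));w=onz(T,b,8);print('car',b,w,w.mean(0),np.linalg.norm(np.diff(w,axis=0),axis=1))
    d=w[np.argsort(w[:,1])];v=(d[0]+d[1]-d[2]-d[3])/2;print(v,np.degrees(np.arctan2(v[1],v[0])))
g=blobs(T,(65,80,40),(90,255,255),(235,170,285,235),100)
for c in g:
    b=cv2.boxPoints(cv2.minAreaRect(c));w=onz(T,b,90);print('g',b,w,w.mean(0))
im=cv2.cvtColor(T['image'],cv2.COLOR_RGB2BGR)
cv2.imwrite('pics/c1.png',cv2.resize(im[165:240,160:370],None,fx=3.8,fy=3.8,interpolation=cv2.INTER_CUBIC))
E
```

```text
T red (252.63315696649028, 196.87125220458552) (247, 191, 12, 12) 94.5
S red (275.8793650793651, 182.43174603174603) (271, 179, 11, 8) 52.5
plunger tri (array([510.5, -55.6, 119.1]), np.float64(3.218517327752616)) z124 [[511.1 -55.4 124. ]]
bed [[166.1 194.8]
 [241.3 188.1]
 [244.5 224.4]
 [169.3 231. ]] [[531.5 201.5  12. ]
 [561.2 -21.6  12. ]
 [452.7 -35.7  12. ]
 [423.3 183.8  12. ]]
[[242 197]
 [214 191]
 [168 195]
 [169 228]
 [244 224]
 [244 220]
 [217 225]
 [228 217]
 [243 216]] [[534.3 -24.7  12. ]
 [549.1  59.2  12. ]
 [531.1 195.7  12. ]
 [432.2 185.3  12. ]
 [453.7 -34.1  12. ]
 [465.6 -33.6  12. ]
 [447.4  44.7  12. ]
 [472.5  13.7  12. ]
 [477.4 -30.1  12. ]]
tab (324.6991869918699, 195.6260162601626) (322, 192, 6, 8) [[ 542.7 -266.4   38. ]]
brass (345.0628233555062, 192.12269031781227) [[ 562.7 -332.6    9. ]]
car [[318.3 189.3]
 [357.  178.7]
 [362.2 197.8]
 [323.5 208.3]] [[ 568.3 -251.6    8. ]
 [ 606.2 -369.8    8. ]
 [ 547.8 -385.1    8. ]
 [ 510.8 -267.7    8. ]] [ 558.3 -318.6    8. ] [124.1  60.4 123.1]
[  37.4 -117.8    0. ] -72.38307885211636
g [[241.8 180.1]
 [273.6 176.9]
 [277.7 217.7]
 [245.9 220.9]] [[ 565.7  -23.3   90. ]
 [ 578.8 -112.6   90. ]
 [ 462.3 -127.3   90. ]
 [ 449.7  -39.6   90. ]] [514.1 -75.7  90. ]
```

View pics/c1.png

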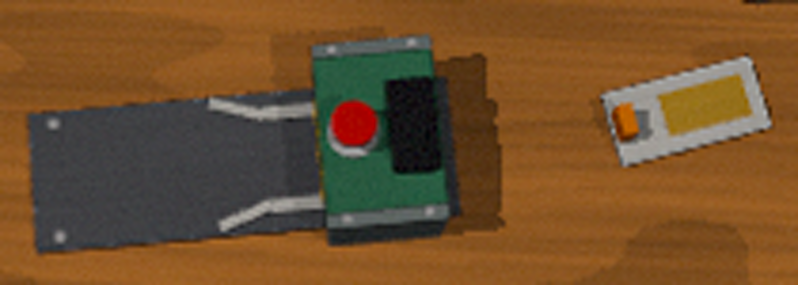

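Measurements agree with the given sizes: plate 124 x 60 mm, bed width 109.6 mm, and bed end to gantry centre 271 mm. The carrier centre is at (558, -319) with its axis at -72.4°, and its tab at (542, -266.5). The station origin is about (514, -75.5) with its axis at about -82.3°. I'll go above the tab with tool x toward the tail.

```bash
cat >> h.py <<'E'
from scipy.spatial.transform import Rotation as Ro
O=np.array([514.,-75.5]);TH=-82.3
def delta(xyz,yaw):
    "shift and turn in present tool axes to reach TCP xyz, tool down, tool x at world yaw"
    s=bot.read_state();A=Ro.from_quat(s['tcp_rot'])
    y=np.radians(yaw);G=Ro.from_matrix(np.array([[np.cos(y),np.sin(y),0],[np.sin(y),-np.cos(y),0],[0,0,-1]]).T if 0 else np.c_[[np.cos(y),np.sin(y),0],[np.sin(y),-np.cos(y),0],[0,0,-1]])
    print('t',round(s['time_s'],2),'pos',s['position'].round(1),'d',A.inv().apply(np.array(xyz)-s['position']).round(1),'turn',np.degrees((A.inv()*G).as_rotvec()).round(1),'F',s['contact_force'].round(1),'w',round(s['width'],1))
def st(x,y=0): 
    c,s=np.cos(np.radians(TH)),np.sin(np.radians(TH));return O+[x*c-y*s,x*s+y*c]
E
python3 -c "
from h import *
delta([542,-266.5,222],107.6)"
```

```text
t 0.1 pos [ 201.6 -564.9  221.6] d [ 420.9 -166.6   -0. ] turn [ -0.1  -0.1 -88. ] F [-0.8 -1.  -0.4] w 87.6
```

```bash
python3 -m handwheel '[40,-16,0,0,0,-7,1, 80,-32,0,0,0,-14,1, 120,-48,0,0,0,-21,1, 160,-64,0,0,0,-28,1, 200,-80,0,0,0,-35,1]' 20; python3 -c "
from h import *
delta([542,-266.5,222],107.6)"
```

```text
time_s: 0.52
position: [358.6, -425.5, 221.3]
tcp_rot: [0.887, 0.461, 0.0, -0.001]
contact_force: [0.7, -1.1, -0.2]
width: 87.8
t 0.52 pos [ 358.6 -425.5  221.3] d [235.5  58.8  -0.5] turn [ -0.1  -0.1 -52.6] F [ 0.7 -1.1 -0.2] w 87.8
```

```bash
python3 -m handwheel '[40,10,0,0,0,-7,1, 80,20,0,0,0,-14,1, 119,30,0,0,0,-21,1, 158,40,0,0,0,-28,1, 196,49,0,0,0,-35,1]'; python3 -c "
from h import *
delta([542,-266.5,150],107.6)"
```

```text
time_s: 0.93
position: [512.5, -291.3, 220.9]
tcp_rot: [0.705, 0.709, 0.0, -0.001]
contact_force: [-0.1, 0.2, 0.2]
width: 87.7
t 0.93 pos [ 512.5 -291.3  220.9] d [24.5 29.7 70.9] turn [ -0.1  -0.2 -17.3] F [-0.1  0.2  0.2] w 87.7
```

```bash
python3 -m handwheel '[9,10,24,0,0,-6,1, 17,20,48,0,0,-12,1, 24.5,29.7,71,0,0,-17.3,1, 24.5,29.7,71,0,0,-17.3,1, 24.5,29.7,71,0,0,-17.3,1]'
python3 - <<'E'
from h import *
delta([542,-266.5,11.5],107.6)
d=grab('top');e=grab('side')
a=cv2.cvtColor(d['image'],cv2.COLOR_RGB2BGR)[150:240,260:400];b=cv2.cvtColor(e['image'],cv2.COLOR_RGB2BGR)[110:200,230:370]
cv2.imwrite('pics/c2.png',cv2.resize(np.hstack([a,b]),None,fx=2.85,fy=2.85,interpolation=cv2.INTER_CUBIC))
E
```

```text
time_s: 1.35
position: [541.2, -265.7, 148.0]
tcp_rot: [0.591, 0.807, 0.0, -0.004]
contact_force: [-0.4, -0.4, 0.9]
width: 87.7
t 1.35 pos [ 541.2 -265.7  148. ] d [ -1.8   1.1 136.5] turn [-0.2 -0.3 -0.1] F [-0.4 -0.4  0.9] w 87.7
```

View pics/c2.png

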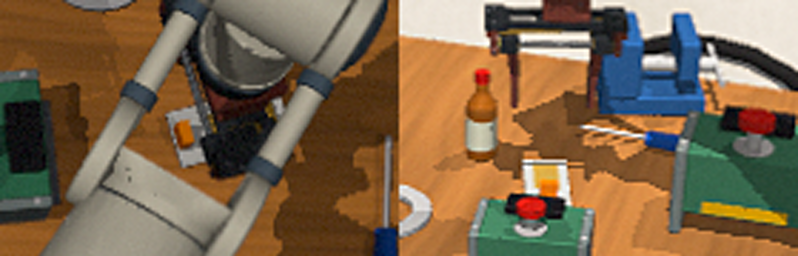

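The gripper is over the tab at crop position (183, 135) and well lined up, so I'm descending.

```bash
python3 -m handwheel '[-1,1,30,0,0,0,1, -2,1,60,0,0,0,1, -2,1,90,0,0,0,1, -2,1,105,0,0,0,1, -2,1,105,0,0,0,1]' ; python3 -c "
from h import *
delta([542,-266.5,13],107.6)"
```

```text
time_s: 1.87
position: [541.4, -268.9, 43.9]
tcp_rot: [0.593, 0.805, 0.0, -0.003]
contact_force: [-0.2, -0.2, 0.2]
width: 88.1
t 1.87 pos [ 541.4 -268.9   43.9] d [ 2.   1.4 30.9] turn [-0.2 -0.3 -0.3] F [-0.2 -0.2  0.2] w 88.1
```

```bash
python3 -m handwheel '[1,1,12,0,0,0,1, 2,1,24,0,0,0,1, 2,1,30,0,0,0,1, 2,1,30,0,0,0,1, 2,1,30,0,0,0,1]' ; python3 -c "
from h import *
delta([542,-266.5,13],107.6)
e=grab('side');b=cv2.cvtColor(e['image'],cv2.COLOR_RGB2BGR)[110:200,230:350]
cv2.imwrite('pics/c3.png',cv2.resize(b,None,fx=6,fy=6,interpolation=cv2.INTER_CUBIC))"
```

```text
time_s: 2.28
position: [541.7, -266.7, 14.2]
tcp_rot: [0.593, 0.805, 0.0, -0.003]
contact_force: [-0.0, 0.0, -0.3]
width: 87.8
t 2.28 pos [ 541.7 -266.7   14.2] d [0.1 0.3 1.2] turn [-0.2 -0.3 -0.4] F [-0.   0.  -0.3] w 87.8
```

View pics/c3.png

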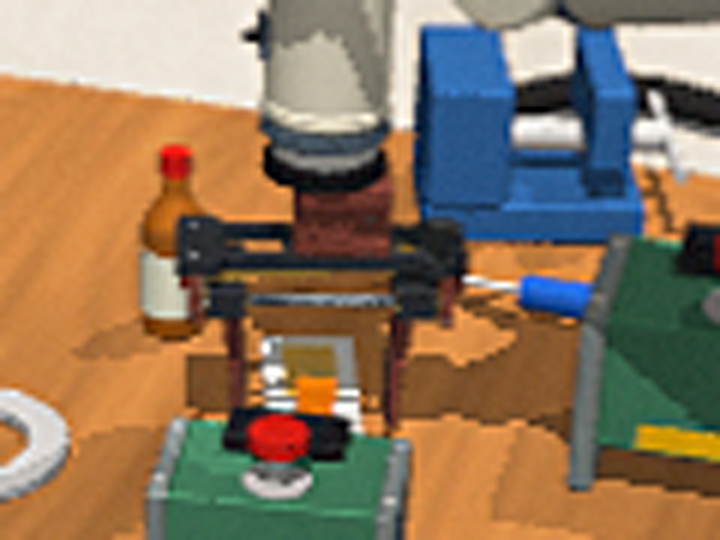

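The fingers (columns 240 and 395) straddle the tab (column 315) evenly. I'm lowering 1 mm and closing.

```bash
R='';python3 -m handwheel '[0,0,1,0,0,0.3,-1, 0,0,1,0,0,0.3,-1, 0,0,1,0,0,0.3,-1, 0,0,1,0,0,0.3,-1, 0,0,1,0,0,0.3,-1]' 35;python3 -m handwheel '[0,0,0,0,0,0,-1, 0,0,0,0,0,0,-1, 0,0,0,0,0,0,-1, 0,0,0,0,0,0,-1, 0,0,0,0,0,0,-1]' 35; python3 -c "
from h import *
delta([542,-266.5,13],107.6)"
```

```text
time_s: 2.75
position: [542.1, -266.9, 13.9]
tcp_rot: [0.595, 0.804, 0.0, -0.002]
contact_force: [-0.6, 0.4, -0.8]
width: 58.0
time_s: 3.17
position: [542.0, -266.8, 13.9]
tcp_rot: [0.595, 0.804, 0.0, -0.002]
contact_force: [-1.8, -0.2, 0.1]
width: 24.5
t 3.17 pos [ 542.  -266.8   13.9] d [0.3 0.1 0.9] turn [-0.1 -0.2 -0.6] F [-1.8 -0.2  0.1] w 24.5
```

```bash
python3 -m handwheel '[0,0,-15,0,0,0,-1, 0,0,-45,0,0,0,-1, 0,0,-80,0,0,0,-1, 0,0,-115,0,0,0,-1, 0,0,-150,0,0,0,-1]' 40;python3 -m handwheel '[0,0,-25,0,0,0,-1, 0,0,-25,0,0,0,-1, 0,0,-25,0,0,0,-1, 0,0,-25,0,0,0,-1, 0,0,-25,0,0,0,-1]'; python3 -c "
from h import *
print(st(-249.5))
delta([*st(-249.5),195],97.7)"
```

```text
time_s: 3.58
position: [542.0, -266.9, 164.5]
tcp_rot: [0.595, 0.804, 0.0, -0.003]
contact_force: [-0.5, -0.1, -1.7]
width: 23.4
time_s: 4.0
position: [541.2, -266.5, 186.2]
tcp_rot: [0.595, 0.804, -0.0, -0.006]
contact_force: [-0.9, 0.4, -3.2]
width: 23.8
[480.57044674 171.75030833]
t 4.0 pos [ 541.2 -266.5  186.2] d [437.   69.8  -5.3] turn [-0.4 -0.5  9.3] F [-0.9  0.4 -3.2] w 23.8
```

```bash
python3 -m handwheel '[20,3,-3,0,0,0,-1, 55,9,-5,0,0,1,-1, 92,15,-5,0,0,2,-1, 130,21,-5,0,0,3,-1, 168,27,-5,0,0,4,-1]';python3 -m handwheel '[38,4,0,0,0,1,-1, 76,8,0,0,0,2,-1, 114,12,0,0,0,3,-1, 150,15,0,0,0,4,-1, 180,18,0,0,0,4.5,-1]'; python3 -c "
from h import *
delta([*st(-249.5),195],97.7)"
```

```text
time_s: 4.42
position: [516.8, -96.4, 189.9]
tcp_rot: [0.623, 0.782, -0.001, -0.008]
contact_force: [0.5, 0.5, -1.8]
width: 23.2
time_s: 4.83
position: [492.8, 85.4, 189.3]
tcp_rot: [0.654, 0.757, -0.002, -0.009]
contact_force: [0.5, -0.1, -2.1]
width: 23.8
t 4.83 pos [492.8  85.4 189.3] d [87.3  0.4 -4.8] turn [-0.9 -0.6  0.7] F [ 0.5 -0.1 -2.1] w 23.8
```

```bash
python3 -m handwheel '[35,0,-3,-0.9,-0.6,0.7,-1, 65,0,-3,-0.9,-0.6,0.7,-1, 87,0.4,0,-0.9,-0.6,0.7,-1, 87,0.4,20,-0.9,-0.6,0.7,-1, 87,0.4,50,-0.9,-0.6,0.7,-1]';python3 -m handwheel '[0,0,30,0,0,0,-1, 0,0,60,0,0,0,-1, 0,0,70,0,0,0,-1, 0,0,70,0,0,0,-1, 0,0,70,0,0,0,-1]'
python3 - <<'E'
from h import *
delta([*st(-249.5),36],97.7)
d=grab('top');e=grab('side')
a=cv2.cvtColor(d['image'],cv2.COLOR_RGB2BGR)[165:245,150:290];b=cv2.cvtColor(e['image'],cv2.COLOR_RGB2BGR)[130:290,200:340]
f=cv2.resize(a,None,fx=2.8,fy=2.8,interpolation=cv2.INTER_CUBIC);g=cv2.resize(b,None,fx=2.8,fy=2.8,interpolation=cv2.INTER_CUBIC)
f=cv2.copyMakeBorder(f,0,g.shape[0]-f.shape[0],0,0,0)
cv2.imwrite('pics/c4.png',np.hstack([f,g]))
E
```

```text
time_s: 5.25
position: [480.1, 173.8, 140.6]
tcp_rot: [0.657, 0.754, 0.001, 0.001]
contact_force: [0.5, 0.6, -2.4]
width: 23.4
time_s: 5.67
position: [479.8, 173.6, 70.2]
tcp_rot: [0.657, 0.754, 0.001, 0.0]
contact_force: [-0.4, 0.4, -1.9]
width: 24.1
t 5.67 pos [479.8 173.6  70.2] d [-2.   0.4 34.2] turn [ 0.1 -0.   0.1] F [-0.4  0.4 -1.9] w 24.1
```

View pics/c4.png

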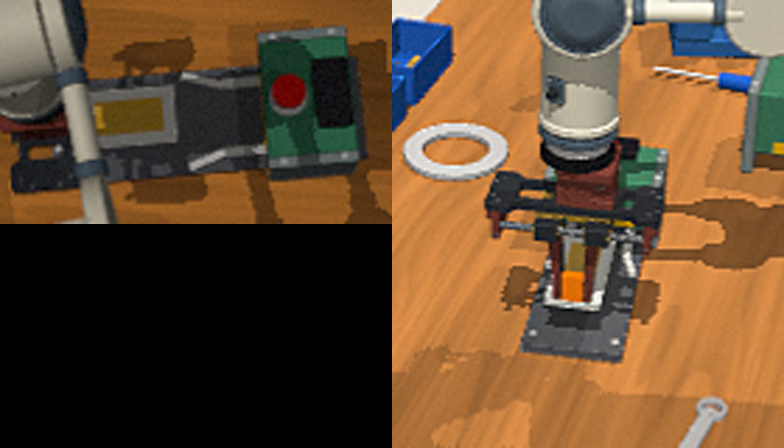

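The carrier is held level above the plain bed, lined up with the flared rails (nose at crop (175, 115), rails ahead at (185–260, 70–165)). I'm lowering it now.

```bash
python3 -m handwheel '[-1,0,20,0,0,0,-1, -2,0,36,0,0,0,-1, -2,0,41,0,0,0,-1, -2,0,41,0,0,0,-1, -2,0,41,0,0,0,-1]';python3 -m handwheel '[0,0,1,0,0,0,-1, 0,0,1.5,0,0,0,-1, 0,0,2,0,0,0,-1, 0,0,2.5,0,0,0,-1, 0,0,2.5,0,0,0,-1]'; python3 -c "
from h import *
delta([*st(-249.5),26],97.7)"
```

```text
time_s: 6.18
position: [482.6, 172.3, 33.1]
tcp_rot: [0.657, 0.754, 0.003, 0.002]
contact_force: [0.3, -0.2, -1.3]
width: 23.6
time_s: 6.6
position: [482.7, 172.3, 30.8]
tcp_rot: [0.657, 0.754, 0.003, 0.002]
contact_force: [1.4, 0.4, -3.1]
width: 23.6
t 6.6 pos [482.7 172.3  30.8] d [-0.3 -2.2  4.8] turn [ 0.5 -0.1  0.1] F [ 1.4  0.4 -3.1] w 23.6
```

```bash
python3 -m handwheel '[0,-1,1,0.3,0,0,-1, 0,-2,2,0.5,0,0,-1, 0,-2,3,0.5,0,0,-1, 0,-2,3.5,0.5,0,0,-1, 0,-2,3.5,0.5,0,0,-1]'; python3 -c "
from h import *
delta([*st(-249.5),26],97.7)"
```

```text
time_s: 7.02
position: [480.6, 172.0, 27.0]
tcp_rot: [0.657, 0.754, -0.0, -0.001]
contact_force: [-0.1, 0.9, -2.0]
width: 23.6
t 7.02 pos [480.6 172.   27. ] d [-0.3 -0.   1. ] turn [-0.1 -0.1  0.1] F [-0.1  0.9 -2. ] w 23.6
```

```bash
python3 -m handwheel '[0,0,0.5,0,0,0,-1, 0,0,1,0,0,0,-1, 0,0,1.5,0,0,0,-1, 0,0,1.5,0,0,0,-1, 0,0,1.5,0,0,0,-1]'; python3 -c "
from h import *
delta([*st(-249.5),26],97.7)"
```

```text
time_s: 7.43
position: [480.6, 172.0, 25.8]
tcp_rot: [0.657, 0.754, 0.0, -0.001]
contact_force: [-1.7, -0.4, 1.6]
width: 23.9
t 7.43 pos [480.6 172.   25.8] d [-0.3 -0.  -0.2] turn [-0.1 -0.1  0.1] F [-1.7 -0.4  1.6] w 23.9
```

```bash
python3 -m handwheel '[-8,0,0,0,0,0,-1, -16,0,0,0,0,0,-1, -24,0,0,0,0,0,-1, -32,0,0,0,0,0,-1, -40,0,0,0,0,0,-1]'
python3 - <<'E'
from h import *
delta([*st(-204),25.8],97.7)
d=grab('top')
a=cv2.cvtColor(d['image'],cv2.COLOR_RGB2BGR)[170:240,160:280]
cv2.imwrite('pics/c5.png',cv2.resize(a,None,fx=6.6,fy=6.6,interpolation=cv2.INTER_CUBIC))
E
```

```text
time_s: 7.85
position: [486.3, 131.4, 25.9]
tcp_rot: [0.657, 0.754, 0.0, -0.001]
contact_force: [-0.3, 0.6, -0.5]
width: 23.8
t 7.85 pos [486.3 131.4  25.9] d [-4.8 -0.3  0.1] turn [-0.  -0.1  0.1] F [-0.3  0.6 -0.5] w 23.8
```

View pics/c5.png

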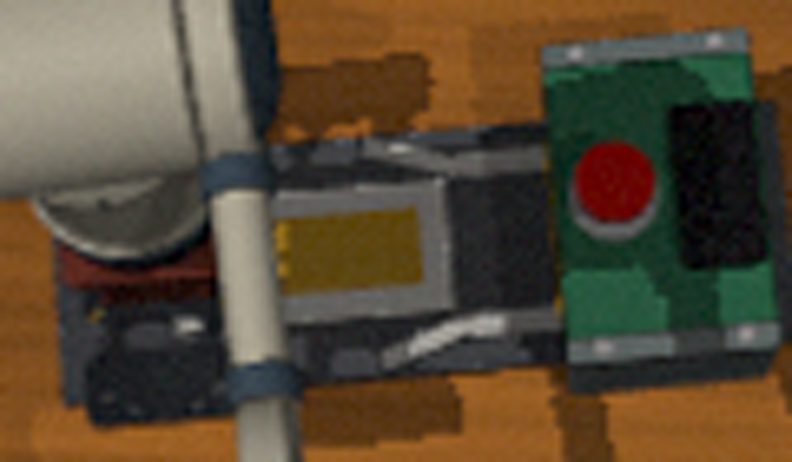

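The plate nose edge (445–453, 180–308) is centred between the rails (inner edges at about 171 and 312 near column 500) and parallel to them. I'm sliding in with force checks.

```bash
python3 -m handwheel '[-5,0,0,0,0,0,-1, -10,0,0,0,0,0,-1, -15,0,0,0,0,0,-1, -20,0,0,0,0,0,-1, -25,0,0,0,0,0,-1]';  python3 -c "
from h import *
print(st(-179));delta([*st(-179),25.8],97.7)
print(bot.read_state()['moment'])"
```

```text
time_s: 8.32
position: [489.9, 105.0, 25.9]
tcp_rot: [0.658, 0.753, -0.0, -0.0]
contact_force: [-0.7, 0.9, 0.8]
width: 23.8
[490.01647281 101.88599275]
t 8.32 pos [489.9 105.   25.9] d [-3.1 -0.3  0.1] turn [-0.  -0.   0.1] F [-0.7  0.9  0.8] w 23.8
[ 0.32630264  0.00719603 -0.01846957]
```

```bash
python3 -m handwheel '[-5,0,0,0,0,0,-1, -10,0,0,0,0,0,-1, -15,0,0,0,0,0,-1, -20,0,0,0,0,0,-1, -25,0,0,0,0,0,-1]';  python3 -c "
from h import *
delta([*st(-127),25.8],97.7)
print(bot.read_state()['moment'])"
```

```text
time_s: 8.73
position: [493.3, 79.7, 25.9]
tcp_rot: [0.658, 0.753, -0.0, -0.0]
contact_force: [-0.9, 0.8, 0.3]
width: 23.5
t 8.73 pos [493.3  79.7  25.9] d [-29.6  -0.3   0.1] turn [-0.  -0.   0.1] F [-0.9  0.8  0.3] w 23.5
[ 0.2669831  -0.02041976 -0.02642694]
```

```bash
python3 -m handwheel '[-5,0,0,0,0,0,-1, -10,0,0,0,0,0,-1, -15,0,0,0,0,0,-1, -20,0,0,0,0,0,-1, -22,0,0,0,0,0,-1]';  python3 -c "
from h import *
delta([*st(-127),25.8],97.7)
print(bot.read_state()['moment'])"; python3 -m handwheel '[-2,0,0,0,0,0,-1, -4,0,0,0,0,0,-1, -6,0,0,0,0,0,-1, -7,0,0,0,0,0,-1, -8,0,0,0,0,0,-1]'; python3 -c "
from h import *
delta([*st(-127),25.8],97.7)"
```

```text
time_s: 9.15
position: [496.3, 57.2, 25.9]
tcp_rot: [0.658, 0.753, -0.0, -0.0]
contact_force: [0.2, 0.4, 0.0]
width: 24.0
t 9.15 pos [496.3  57.2  25.9] d [-6.8 -0.3  0.1] turn [-0.  0.  0.] F [0.2 0.4 0. ] w 24.0
[ 0.23068978  0.03979937 -0.00198354]
time_s: 9.57
position: [497.4, 49.2, 25.9]
tcp_rot: [0.658, 0.753, -0.0, -0.0]
contact_force: [0.1, 0.5, 0.1]
width: 24.2
t 9.57 pos [497.4  49.2  25.9] d [ 1.2 -0.3  0.1] turn [-0.  0.  0.] F [0.1 0.5 0.1] w 24.2
```

```bash
cat > chk.py <<'E'
import sys
from bench import bot
s=bot.read_state();f=s['contact_force'];print('CHK',s['position'].round(1),f.round(1));sys.exit(f[1]>2.8)
E
python3 -m handwheel '[-1,0,0,0,0,0,-1, -2,0,0,0,0,0,-1, -3,0,0,0,0,0,-1, -4,0,0,0,0,0,-1, -5,0,0,0,0,0,-1]' >/dev/null && python3 chk.py && python3 -m handwheel '[-1,0,0,0,0,0,-1, -2,0,0,0,0,0,-1, -2.5,0,0,0,0,0,-1, -2.5,0,0,0,0,0,-1, -2.5,0,0,0,0,0,-1]' >/dev/null && python3 chk.py && python3 -m handwheel '[-0.5,0,0,0,0,0,-1, -1,0,0,0,0,0,-1, -1.5,0,0,0,0,0,-1, -2,0,0,0,0,0,-1, -2,0,0,0,0,0,-1]' >/dev/null && python3 chk.py && python3 -m handwheel '[-0.5,0,0,0,0,0,-1, -1,0,0,0,0,0,-1, -1.5,0,0,0,0,0,-1, -2,0,0,0,0,0,-1, -2,0,0,0,0,0,-1]' >/dev/null && python3 chk.py && python3 -m handwheel '[-0.5,0,0,0,0,0,-1, -1,0,0,0,0,0,-1, -1.5,0,0,0,0,0,-1, -2,0,0,0,0,0,-1, -2,0,0,0,0,0,-1]' >/dev/null && python3 chk.py && python3 -m handwheel '[-0.5,0,0,0,0,0,-1, -1,0,0,0,0,0,-1, -1.5,0,0,0,0,0,-1, -2,0,0,0,0,0,-1, -2,0,0,0,0,0,-1]' >/dev/null && python3 chk.py
```

```text
CHK [498.1  44.2  25.9] [-0.2  1.6 -0.6]False
```

```bash
sed -i 's/sys.exit(f\[1\]>2.8)/sys.exit(int(f[1]>2.8))/' chk.py
python3 -m handwheel '[-1,0,0,0,0,0,-1, -2,0,0,0,0,0,-1, -2.5,0,0,0,0,0,-1, -2.5,0,0,0,0,0,-1, -2.5,0,0,0,0,0,-1]' >/dev/null && python3 chk.py && python3 -m handwheel '[-0.5,0,0,0,0,0,-1, -1,0,0,0,0,0,-1, -1.5,0,0,0,0,0,-1, -2,0,0,0,0,0,-1, -2,0,0,0,0,0,-1]' >/dev/null && python3 chk.py && python3 -m handwheel '[-0.5,0,0,0,0,0,-1, -1,0,0,0,0,0,-1, -1.5,0,0,0,0,0,-1, -2,0,0,0,0,0,-1, -2,0,0,0,0,0,-1]' >/dev/null && python3 chk.py && python3 -m handwheel '[-0.5,0,0,0,0,0,-1, -1,0,0,0,0,0,-1, -1.5,0,0,0,0,0,-1, -2,0,0,0,0,0,-1, -2,0,0,0,0,0,-1]' >/dev/null && python3 chk.py && python3 -m handwheel '[-0.5,0,0,0,0,0,-1, -1,0,0,0,0,0,-1, -1.5,0,0,0,0,0,-1, -2,0,0,0,0,0,-1, -2,0,0,0,0,0,-1]' >/dev/null && python3 chk.py
```

```text
CHK [498.5  41.5  25.9] [ 0.3 -0.1 -1.2]
CHK [498.7  39.5  25.9] [-0.3  1.3  0.3]
CHK [499.   37.4  25.9] [-0.3  1.1 -0.1]
CHK [499.3  35.3  25.9] [0.1 0.4 0.3]
CHK [499.6  33.2  25.9] [ 0.2  1.3 -0.6]
```

```bash
python3 -m handwheel '[-0.5,0,0,0,0,0,-1, -1,0,0,0,0,0,-1, -1.5,0,0,0,0,0,-1, -2,0,0,0,0,0,-1, -2,0,0,0,0,0,-1]' >/dev/null && python3 chk.py && python3 -m handwheel '[-0.5,0,0,0,0,0,-1, -1,0,0,0,0,0,-1, -1.5,0,0,0,0,0,-1, -2,0,0,0,0,0,-1, -2,0,0,0,0,0,-1]' >/dev/null && python3 chk.py && python3 -m handwheel '[-0.5,0,0,0,0,0,-1, -1,0,0,0,0,0,-1, -1.5,0,0,0,0,0,-1, -2,0,0,0,0,0,-1, -2,0,0,0,0,0,-1]' >/dev/null && python3 chk.py && python3 -m handwheel '[-0.5,0,0,0,0,0,-1, -1,0,0,0,0,0,-1, -1.5,0,0,0,0,0,-1, -2,0,0,0,0,0,-1, -2,0,0,0,0,0,-1]' >/dev/null && python3 chk.py&& python3 -m handwheel '[-0.5,0,0,0,0,0,-1, -1,0,0,0,0,0,-1, -1.5,0,0,0,0,0,-1, -2,0,0,0,0,0,-1, -2,0,0,0,0,0,-1]' >/dev/null && python3 chk.py
```

```text
CHK [499.9  31.   25.9] [ 0.5  0.3 -0.8]
CHK [500.2  29.   25.9] [-0.2  0.7 -1.3]
CHK [500.4  26.9  25.9] [ 0.2  1.2 -1.2]
CHK [500.7  24.8  25.9] [-0.1  0.3 -0.8]
CHK [500.9  23.   25.9] [-0.8  1.8 -1. ]
```

```bash
python3 -m handwheel '[-0.5,0,0,0,0,0,-1, -1,0,0,0,0,0,-1, -1,0,0,0,0,0,-1, -1,0,0,0,0,0,-1, -1,0,0,0,0,0,-1]' >/dev/null && python3 chk.py && python3 -m handwheel '[-0.5,0,0,0,0,0,-1, -1,0,0,0,0,0,-1, -1,0,0,0,0,0,-1, -1,0,0,0,0,0,-1, -1,0,0,0,0,0,-1]' >/dev/null && python3 chk.py&& python3 -m handwheel '[-0.5,0,0,0,0,0,-1, -1,0,0,0,0,0,-1, -1,0,0,0,0,0,-1, -1,0,0,0,0,0,-1, -1,0,0,0,0,0,-1]' >/dev/null && python3 chk.py
```

```text
CHK [501.   22.3  25.9] [-1.1  4.3  0.3]
```

```bash
python3 -m handwheel '[-0.5,0,0,0,0,0,-1, -1,0,0,0,0,0,-1, -1,0,0,0,0,0,-1, -1,0,0,0,0,0,-1, -1,0,0,0,0,0,-1]' >/dev/null ; python3 chk.py ; python3 -m handwheel '[-0.5,0,0,0,0,0,-1, -1,0,0,0,0,0,-1, -1,0,0,0,0,0,-1, -1,0,0,0,0,0,-1, -1,0,0,0,0,0,-1]' >/dev/null ; python3 chk.py
```

```text
CHK [501.1  21.6  25.9] [-0.6  5.3  0.2]
CHK [501.1  21.1  25.9] [-1.3  6.4  1.3]
```

The force is rising at about 2.5 N/mm, so this is the sprung stop, at about 6 N and 2.3 mm in. I'm holding a light push.

```bash
for i in 1; do python3 -m handwheel '[-0.8,0,0,0,0,0,-1, -0.8,0,0,0,0,0,-1, -0.8,0,0,0,0,0,-1, -0.8,0,0,0,0,0,-1, -0.8,0,0,0,0,0,-1]'; done >/dev/null; python3 chk.py; python3 -m handwheel '[-0.5,0,0,0,0,0,-1, -0.5,0,0,0,0,0,-1, -0.5,0,0,0,0,0,-1, -0.5,0,0,0,0,0,-1, -0.5,0,0,0,0,0,-1]' >/dev/null; python3 chk.py;  python3 -m handwheel '[-0.5,0,0,0,0,0,-1, -0.5,0,0,0,0,0,-1, -0.5,0,0,0,0,0,-1, -0.5,0,0,0,0,0,-1, -0.5,0,0,0,0,0,-1]' >/dev/null; python3 chk.py; python3 -m handwheel '[-0.5,0,0,0,0,0,-1, -0.5,0,0,0,0,0,-1, -0.5,0,0,0,0,0,-1, -0.5,0,0,0,0,0,-1, -0.5,0,0,0,0,0,-1]' >/dev/null; python3 chk.py
```

```text
CHK [501.1  21.   25.9] [-0.8  6.5  0. ]
CHK [501.   21.1  25.9] [-2.3  6.2  0.3]
CHK [501.   21.1  25.9] [-2.   6.5  2. ]
CHK [501.   21.1  26. ] [-1.   6.3  1.1]
```

```bash
python3 -m handwheel '[0,0,0,0,0,0,0, 0,0,0,0,0,0,0, 0,0,0,0,0,0,0, 0,0,0,0,0,0,0, 0,0,0,0,0,0,0]'; python3 -m handwheel '[0,0,0,0,0,0,0, 0,0,-10,0,0,0,0, 0,0,-30,0,0,0,0, 0,0,-60,0,0,0,0, 0,0,-95,0,0,0,0]'; python3 -c "
from h import *
print(st(-20));delta([511.1,-55.4,160],97.7)"
```

```text
time_s: 17.48
position: [501.1, 20.7, 26.0]
tcp_rot: [0.657, 0.754, 0.001, -0.002]
contact_force: [1.2, 1.0, 0.1]
width: 43.8
time_s: 17.9
position: [500.1, 20.2, 121.0]
tcp_rot: [0.657, 0.754, -0.0, -0.004]
contact_force: [0.8, 0.3, 0.7]
width: 44.3
[511.32027629 -55.68033601]
t 17.9 pos [500.1  20.2 121. ] d [-76.2   0.5 -39.4] turn [-0.3 -0.3  0.1] F [0.8 0.3 0.7] w 44.3
```

```bash
python3 -m handwheel '[0,0,-30,-0.3,-0.3,0,-1, 0,0,-50,-0.3,-0.3,0,-1, -25,0,-50,-0.3,-0.3,0,-1, -55,0,-50,-0.3,-0.3,0,-1, -76,0,-50,-0.3,-0.3,0,-1]';  python3 -m handwheel '[0,0,0,0,0,0,-1, 0,0,0,0,0,0,-1, 0,0,0,0,0,0,-1, 0,0,0,0,0,0,-1, 0,0,0,0,0,0,-1]'
python3 - <<'E'
from h import *
delta([511.2,-55.5,130],97.7)
d=grab('top');e=grab('side')
a=cv2.cvtColor(d['image'],cv2.COLOR_RGB2BGR)[170:240,160:290];b=cv2.cvtColor(e['image'],cv2.COLOR_RGB2BGR)[120:260,220:320]
f=cv2.resize(a,None,fx=3.6,fy=3.6,interpolation=cv2.INTER_CUBIC);g=cv2.resize(b,None,fx=3,fy=3,interpolation=cv2.INTER_CUBIC)
f=cv2.copyMakeBorder(f,0,g.shape[0]-f.shape[0],0,0,0)
cv2.imwrite('pics/c6.png',np.hstack([f,g]))
E
```

```text
time_s: 18.32
position: [511.1, -56.9, 172.4]
tcp_rot: [0.657, 0.754, 0.001, 0.001]
contact_force: [0.4, 0.0, 0.2]
width: 13.8
time_s: 18.73
position: [511.0, -55.9, 172.5]
tcp_rot: [0.657, 0.754, 0.001, 0.001]
contact_force: [0.3, 0.1, 0.2]
width: 0.4
t 18.73 pos [511.  -55.9 172.5] d [ 0.5  0.1 42.5] turn [0.2 0.1 0.2] F [0.3 0.1 0.2] w 0.4
```

View pics/c6.png

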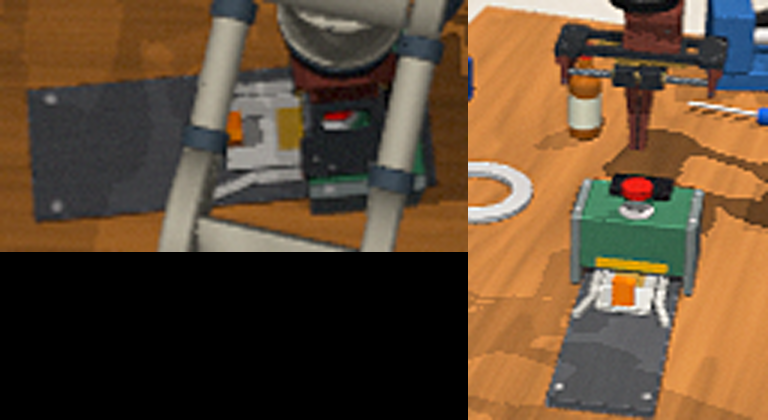

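The plate sits between the rails under the head, with the tab outside (side crop (624, 291)). The shut fingers are centred over the red cap at (637, 190). I'm pressing it down.

```bash
python3 -m handwheel '[0.5,0,15,0,0,0,-1, 0.5,0,30,0,0,0,-1, 0.5,0,42,0,0,0,-1, 0.5,0,43,0,0,0,-1, 0.5,0,43,0,0,0,-1]';  python3 -m handwheel '[0,0,2,0,0,0,-1, 0,0,4,0,0,0,-1, 0,0,6,0,0,0,-1, 0,0,8,0,0,0,-1, 0,0,8,0,0,0,-1]';python3 -m handwheel '[0,0,1,0,0,0,-1, 0,0,2,0,0,0,-1, 0,0,3,0,0,0,-1, 0,0,4,0,0,0,-1, 0,0,4,0,0,0,-1]'
```

```text
time_s: 19.25
position: [510.5, -55.3, 128.5]
tcp_rot: [0.657, 0.754, 0.0, 0.0]
contact_force: [0.2, 0.9, 0.7]
width: 0.3
time_s: 19.67
position: [511.0, -55.3, 121.5]
tcp_rot: [0.657, 0.754, 0.001, 0.001]
contact_force: [-0.6, 1.0, 3.3]
width: 0.3
time_s: 20.08
position: [511.0, -55.3, 118.1]
tcp_rot: [0.657, 0.754, 0.001, 0.001]
contact_force: [-2.5, 0.4, 4.3]
width: 0.5
```

```bash
python3 -m handwheel '[0,0,1,0,0,0,-1, 0,0,2,0,0,0,-1, 0,0,3,0,0,0,-1, 0,0,3,0,0,0,-1, 0,0,3,0,0,0,-1]';python3 -m handwheel '[0,0,1,0,0,0,-1, 0,0,2,0,0,0,-1, 0,0,2,0,0,0,-1, 0,0,2,0,0,0,-1, 0,0,2,0,0,0,-1]'; python3 -m handwheel '[0,0,1,0,0,0,-1, 0,0,1.5,0,0,0,-1, 0,0,1.5,0,0,0,-1, 0,0,1.5,0,0,0,-1, 0,0,1.5,0,0,0,-1]'
```

```text
time_s: 20.5
position: [511.1, -55.3, 116.0]
tcp_rot: [0.657, 0.754, 0.001, 0.002]
contact_force: [-2.0, 0.5, 6.3]
width: 0.5
time_s: 20.92
position: [511.1, -55.3, 115.2]
tcp_rot: [0.657, 0.754, 0.001, 0.002]
contact_force: [-3.7, 1.1, 8.2]
width: 0.5
time_s: 21.33
position: [511.1, -55.3, 115.0]
tcp_rot: [0.657, 0.754, 0.001, 0.002]
contact_force: [-3.9, 0.7, 7.3]
width: 0.3
```

```bash
python3 -m handwheel '[0,0,1,0,0,0,-1, 0,0,2,0,0,0,-1, 0,0,3,0,0,0,-1, 0,0,3,0,0,0,-1, 0,0,3,0,0,0,-1]';python3 -m handwheel '[0,0,2,0,0,0,-1, 0,0,3,0,0,0,-1, 0,0,4,0,0,0,-1, 0,0,4,0,0,0,-1, 0,0,4,0,0,0,-1]'
```

```text
time_s: 21.75
position: [511.1, -55.3, 114.3]
tcp_rot: [0.657, 0.754, 0.002, 0.003]
contact_force: [-5.7, 0.7, 12.5]
width: 0.4
time_s: 22.17
position: [511.2, -55.3, 114.1]
tcp_rot: [0.657, 0.754, 0.002, 0.004]
contact_force: [-9.4, 2.3, 19.2]
width: 0.3
```

```bash
python3 -m handwheel '[0,-1,2,0,0,0,-1, 0,-1,4,0,0,0,-1, 0,-1,5.5,0,0,0,-1, 0,-1,5.5,0,0,0,-1, 0,-1,5.5,0,0,0,-1]';python3 -m handwheel '[0,0,-3,0,0,0,-1, 0,0,-15,0,0,0,-1, 0,0,-40,0,0,0,-1, 0,0,-75,0,0,0,-1, 0,0,-110,0,0,0,-1]'; python3 -m handwheel '[30,-5,0,0,0,0,-1, 70,-10,0,0,0,0,-1, 110,-20,0,0,0,0,-1, 148,-25,0,0,0,0,-1, 185,-30,0,0,0,0,-1]';python3 -m handwheel '[30,-5,0,0,0,0,-1, 70,-10,0,0,0,0,-1, 100,-20,0,0,0,0,-1, 100,-20,0,0,0,0,-1, 100,-20,0,0,0,0,-1]'
python3 - <<'E'
from h import *
T=grab('top');e=grab('side')
a=cv2.cvtColor(T['image'],cv2.COLOR_RGB2BGR)[170:240,160:290];b=cv2.cvtColor(e['image'],cv2.COLOR_RGB2BGR)[150:260,225:325]
f=cv2.resize(a,None,fx=3.4,fy=3.4,interpolation=cv2.INTER_CUBIC);g=cv2.resize(b,None,fx=3.4,fy=3.4,interpolation=cv2.INTER_CUBIC)
f=cv2.copyMakeBorder(f,0,g.shape[0]-f.shape[0],0,0,0)
cv2.imwrite('pics/c7.png',np.hstack([f,g]))
bt=blobs(T,(0,150,90),(6,255,255),(235,185,275,215));bs=blobs(e,(0,150,90),(6,255,255),(262,172,295,200))
for q in (bt,bs):
    if q: print(cen(q[0]),cv2.boundingRect(q[0]))
if bt and bs: print(tri(T,cen(bt[0]),e,cen(bs[0])))
tb=blobs(T,(5,150,130),(17,255,255),(190,175,250,235),5)
for c in tb: 
    w=onz(T,[cen(c)],50)[0,:2]-O; th=np.radians(TH);print('tab station', w@[np.cos(th),np.sin(th)],w@[-np.sin(th),np.cos(th)])
E
```

```text
time_s: 22.58
position: [511.1, -55.4, 114.1]
tcp_rot: [0.656, 0.754, 0.004, 0.006]
contact_force: [-9.2, 2.6, 24.6]
width: 0.6
time_s: 23.0
position: [508.9, -55.1, 224.0]
tcp_rot: [0.657, 0.754, 0.003, 0.005]
contact_force: [0.3, -0.3, -0.2]
width: 0.3
time_s: 23.42
position: [452.8, 125.4, 223.1]
tcp_rot: [0.657, 0.754, 0.003, 0.005]
contact_force: [0.9, -0.5, -0.3]
width: 0.5
time_s: 23.83
position: [418.7, 222.8, 222.2]
tcp_rot: [0.655, 0.755, 0.002, 0.005]
contact_force: [1.3, 0.2, -0.1]
width: 0.4
(252.6924603174603, 197.71626984126982) (247, 192, 12, 12)
(274.4895833333333, 185.046875) (271, 182, 8, 7)
(array([512.80714341, -55.67968507, 107.89548016]), np.float64(1.0592706628062474))
tab station -130.18274034187237 70.47884537951548
tab station -186.9774068185311 -71.26604459114323
tab station -100.28808001494684 4.226241991145418
```

View pics/c7.png

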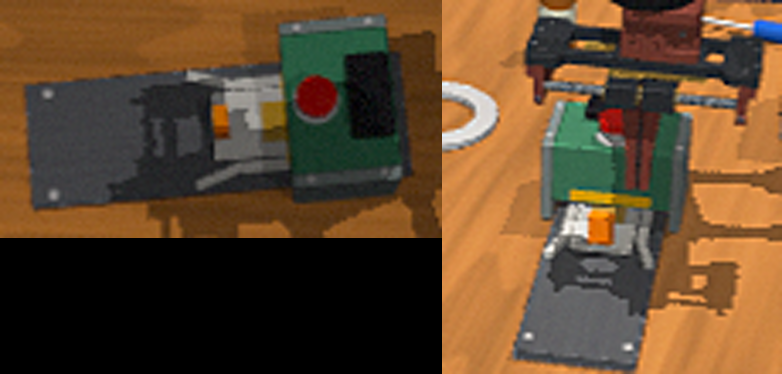

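The plunger cap is about 10–11 mm lower, the carrier is seated under the head with its tab at station x ≈ -100, and the arm is clear. I'm handing in.

```bash
python3 -c "
from bench import bot
print(bot.sign_off())"
```

```text
the job is handed in; nothing more can be done
None
```

I finished the job and handed it in at about 24 s of robot time; the hand-in gives no verdict, so this rests on my own checks.

- **Carrier:** I gripped it by the orange tab, set it on the open bed and slid it between the rails with no side force beyond sensor noise.
- **Stop:** The nose met the sprung stop at about x = +17 mm. The force rose at about 2.5 N/mm, and I held about 6.4 N for 1.6 s at roughly 2.5 mm of travel, so the stop was never driven solid.
- **Plunger:** After letting go, I pressed the red plunger with the shut fingers until it was solid. The tip stopped at z = 114.1 mm (114 expected), with 25 N down and about 9 N of side force from the tool tilting slightly.

**Last checks:**
- **Plunger height:** The cameras put the cap about 11 mm lower than before, against 10 mm of real travel. The fingers partly hid it in the side view, so the fingertip height is the better measure.
- **Carrier position:** The carrier is still in place with its tab at station x ≈ -100 mm. The top view also put the tab about 4 mm off the centreline, more than the 1.5 mm of rail play. The tab showed only as a small, shaded blob, and I did not follow this up.
- **Surroundings:** The arm was clear of everything. I did not measure the other objects again, but the arm never went near them.

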